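# Turn the cap jar over to free the nested caps

### The job

The steel bottle caps have nested at the bottom of the closed square glass jar: turn the jar fully upside down and keep it so for a second, so that all three caps drop onto the lid, then set the jar back upright, lid up, wholly on the round cork coaster and let go. Do not drop or topple the glass, and leave the shaker, funnel and measuring cup standing where they are.

Things in the scene. Friction and masses are not known exactly. Their poses are not given: they have to be found in the camera images.
- jar: closed clear glass jar, square, 52 x 52 mm, 112 mm tall: flat sides from the bottom to 96 mm, then a round steel lid 46 mm across and 16 mm high, firmly closed. Origin: centre of the underside; z points to the lid, x and y are square to the flat sides. Starts upright at any yaw. About 0.33 kg with the caps. It lies stably on any flat side and can stand on its lid
- cap0: loose steel bottle cap inside the jar, 38 mm across its wider face, 9 mm thick, smooth; origin: centre of its wider face. The inside of the jar runs from 3 mm (floor) to 92 mm (under the lid) above the jar's origin and is 46 mm wide
- cap1: second cap, the same, inside the jar
- cap2: third cap, the same, inside the jar
- coaster: round cork coaster, 110 mm across, 5 mm thick, fixed to the shelf; origin: centre of its underside
- coaster_top (a point): centre of the coaster's upper face; z up
- shaker: bystander: slim closed aluminium cocktail shaker, 72 mm across at its widest, 206 mm tall, standing loose; origin: centre of its underside
- funnel: bystander: steel funnel standing mouth down, 90 mm across below, 14 mm across at its upper end, 105 mm tall, loose; origin: centre of its underside
- measure: bystander: clear plastic measuring cup, 76 mm across, 85 mm tall, with a handle that stands out to about 75 mm from its axis along its own +y, loose; origin: centre of its underside
- capper: bystander: chrome lever bottle capper, fixed; base 130 mm (x) by 140 mm (y), column and head within the base's outline up to 275 mm, lever rising to 460 mm; origin: centre of its underside
Things that resemble listed ones, but are neither listed nor needed, are in the scene too. Several things have the shape of the coaster; the one meant has the colours described above.

How it is judged:
By the outcome, as a careful person would: the job done as asked, in the order asked, and still so for the second after the job is handed in, with the robot touching nothing.
It also fails if it takes over 72 s, if anything falls off the work surface, if the arm or the gripper's body presses on something with over 40 N, if the wrist force passes 120 N, or if a joint passes its speed limit or range.

### The arm

A 7-joint arm with a two-finger parallel gripper is mounted at the origin on the work surface. World frame = base frame: x ahead of the robot, y to its left, z up, the work surface at z = 0. Lengths are in m, angles in rad, forces in N, time in s.
With the tool pointing down it reaches from about 0.425 to 0.875 m from the base axis. Payload 4.7 kg.
Tool frame: the origin (TCP) lies midway between the tips of the shut fingers; the grasp point (between the pads) lies 19 mm behind it; z points along the fingers, y is the line along which they close (so a half turn about z gives the same grasp; the last joint's range is limited). The gripper opens to 87 mm and grips with 3 to 60 N. Pads are 19 mm wide; open, the fingers measure 117 mm over their backs; the gripper's body (75 mm by 190 mm) begins 51 mm behind the grasp point.
Start: joints at [-1.316, 0.321, -0.07, 1.45, 0.023, 1.371, -0.057], TCP at [0.155, 0.631, 0.223] pointing down, gripper open.
Joint ranges: [-2.86, 2.86], [-0.3, 2.09], [-1.38, 1.24], [0.06, 2.45], [-1.56, 4.7], [0.09, 2.05], [-2.69, 2.69]. Speed limits (rad/s): [2.57, 2.57, 3.14, 3.14, 3.14, 3.14, 3.14].

### API

Orientations are given as a rotation vector (axis times angle).
In Python, from bench import ctrl gives the robot as it stands. The module is installed in compiled form; this text tells all that it offers.
- The arm moves only by the tool carry_out, never from a script. Its argument "steps" is a list of rows, each a list of 7 numbers: the turn, a rotation vector about the world's x, y, z in degrees, then the shift along the world's x, y, z in cm, then the opening, from 0 (shut) to 1 (fully open). A call has 1 to 12 rows; each row is the pose to reach, as a shift and turn from the pose commanded when the call began; what a row does not reach only later rows make up. A row lasts 1/10 s, in which the tool goes at most 50 mm and 8.59 degrees, less where a joint would pass 70% of its speed; a pose out of reach is approached as far as the arm can. A call with a gripper value outside its range is refused whole. The fingers move at their own pace and stop on an object; "squeeze" is the grip in N (left out, the last holds). Time passes only in rows, so rows that repeat a pose let the fingers close. It gives the time, the measured TCP pose, the force, the opening and the grip force at its end, in the units of the state.
- ctrl.get_state(): the state, without advancing time (a new reading comes with each control period).
- ctrl.get_image(name): name is "side" or "top"; returns a dict with "pixels" (420x560x3 uint8, red, green, blue), "camera_matrix" (3x3 intrinsics, pixels), "cam_to_world" (4x4, takes a point from camera to world coordinates). Camera axes: x right, y down, z forward; pixel columns grow to the right and rows downward; lengths in m; the calibration is good to about 2 mm. A picture is of the moment at which its call begins. There is no depth.
- ctrl.close_job(): hands the job in; it is judged then, once.
The state is a dict: "time": time; "joint_positions": joint angles; "qd": joint speeds; "joint_torque": joint torques, N m; "position": TCP position; "tool_rot": TCP orientation; "ft_force": force on the tool from outside, world axes, zero at the start; "torque": the same for the moment, N m; "grip_width": opening from 0.0 (shut) to 1.0 (fully open); "grip_force": force on a finger pad.
Only numpy, scipy, OpenCV 4.12 (cv2) and the standard library are available. Lean on these libraries where they do the work, as an engineer would, in place of code of your own. Each camera call takes 0.05 s, during which the arm holds its last target. There are 200 camera calls.

## Working session

There is one attempt and no reset: what is moved stays moved. The work goes in short steps, Python scripts to look and compute and a tool call to move; the robot and the scene stay as the last step left them, time stands still between calls to the robot, and variables do not carry over. Pictures are saved under pics/ and viewed, at most 10 in all, crops included, and the job is handed in when it is done.

Besides the shell and the picture viewer there is one more tool, called after "Emit:" as name(argument=value, ...) on one line, values as JSON. carry_out: Moves the arm, as the interface text tells. Its arguments: {"type":"object","properties":{"steps":{"type":"array","items":{"type":"array","items":{"type":"number"}}},"squeeze":{"type":"number"}},"required":["steps"]}

```bash
mkdir -p pics; cat > h.py <<'E'
import numpy as np, cv2
from bench import ctrl
def grab(n,f):
    d=ctrl.get_image(n); np.savez(f'pics/{f}.npz',**d); cv2.imwrite(f'pics/{f}.png',d['pixels'][:,:,::-1]); return d
def load(f): return np.load(f'pics/{f}.npz')
def ray(d,u,v):
    K=d['camera_matrix'];T=d['cam_to_world']
    r=T[:3,:3]@np.linalg.solve(K,[u,v,1.]); return T[:3,3],r/np.linalg.norm(r)
def onz(d,u,v,z):
    o,r=ray(d,u,v); return o+r*(z-o[2])/r[2]
def proj(d,p):
    T=d['cam_to_world'];c=T[:3,:3].T@(np.array(p)-T[:3,3]);q=d['camera_matrix']@c;return q[:2]/q[2]
E
python3 - <<'E'
from h import *
for n in('side','top'):
    d=grab(n,n+'0'); print(n,d['cam_to_world'].round(3).tolist(),d['camera_matrix'].round(0).tolist())
s=ctrl.get_state();print({k:np.round(s[k],3).tolist() for k in s})
E
```

```text
side [[0.834, -0.316, 0.453, 0.046], [-0.552, -0.501, 0.666, -0.659], [0.016, -0.805, -0.593, 0.648], [0.0, 0.0, 0.0, 1.0]] [[405.0, 0.0, 280.0], [0.0, 405.0, 205.0], [0.0, 0.0, 1.0]]
top [[0.011, -0.986, 0.169, 0.297], [-1.0, -0.011, 0.002, -0.011], [-0.001, -0.169, -0.986, 1.334], [0.0, 0.0, 0.0, 1.0]] [[493.0, 0.0, 287.0], [0.0, 493.0, 213.0], [0.0, 0.0, 1.0]]
{'time': 0.1, 'joint_positions': [-1.316, 0.322, -0.07, 1.452, 0.023, 1.371, -0.057], 'qd': [-0.0, -0.001, 0.002, -0.002, 0.001, 0.002, -0.002], 'joint_torque': [-0.001, -49.257, -0.406, -31.34, -0.064, 0.039, 0.0], 'position': [0.155, 0.631, 0.222], 'tool_rot': [-0.377, -3.119, 0.003], 'ft_force': [0.615, -0.358, 0.106], 'torque': [-0.063, -0.008, 0.033], 'grip_force': 0.0, 'grip_width': 0.999}
```

View pics/top0.png

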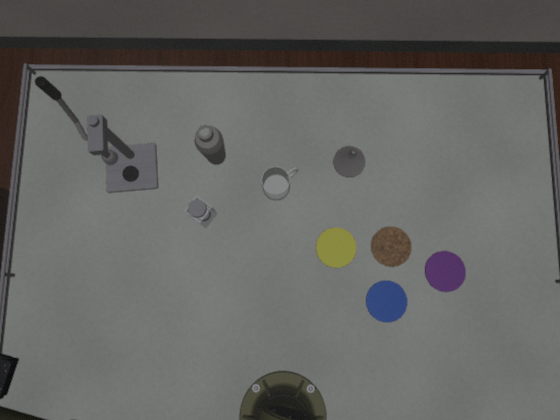

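View pics/side0.png

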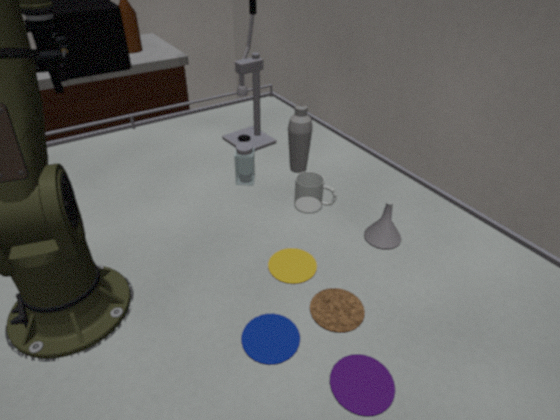

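The top view shows a jar at (200,211), the shaker at (208,142), the cup at (276,182), the funnel at (349,161), the capper at (130,168) and discs. The side view has the jar at (245,165).

Candidates for the jar: jar (200,211), shaker (208,142), cup (276,182). Only the first is a small square glass with a lid.
Candidates for the coaster: yellow (336,248), blue (386,301), purple (445,271), cork (391,246). Cork is the one with the described colour.

I'll check both choices in one close crop.

```bash
python3 - <<'E'
from h import *
t=load('top0');s=load('side0')
a=cv2.resize(t['pixels'][185:245,170:240],None,fx=5.5,fy=5.5,interpolation=2)
b=cv2.resize(s['pixels'][130:190,210:280],None,fx=5.5,fy=5.5,interpolation=2)
cv2.imwrite('pics/crop.png',np.hstack([a,b])[:,:,::-1])
hsv=cv2.cvtColor(t['pixels'],cv2.COLOR_RGB2HSV)
m=cv2.inRange(hsv,(5,60,60),(20,255,255));m[:200]=0;m[290:]=0;m[:,:360]=0;m[:,425:]=0
c=max(cv2.findContours(m,0,2)[0],key=cv2.contourArea);e=cv2.fitEllipse(c);print(e,onz(t,*e[0],.005),onz(t,e[0][0]-e[1][0]/2,e[0][1],.005))
hs=cv2.cvtColor(s['pixels'],cv2.COLOR_RGB2HSV)
m=cv2.inRange(hs,(5,60,60),(18,255,255));m[:280]=0;m[340:]=0;m[:,:300]=0;m[:,370:]=0
c=max(cv2.findContours(m,0,2)[0],key=cv2.contourArea);e=cv2.fitEllipse(c);print(e,onz(s,*e[0],.005))
for n,p,z in(('lid',(198,208),.112),('shaker',(205,132),.206),('cup',(276,175),.085),('handle',(295,171),.06),('funnel',(353,152),.105),('capL',(107,170),0),('capR',(157,168),0)):print(n,onz(t,*p,z).round(3))
E
```

```text
((390.65142822265625, 246.0510711669922), (38.140804290771484, 39.572174072265625), 134.04383850097656) [ 0.4367317  -0.28839697  0.005     ] [ 0.43618013 -0.23681212  0.005     ]
((336.7492370605469, 309.9211120605469), (42.08784484863281, 54.15118408203125), 105.02783966064453) [ 0.43736038 -0.29014139  0.005     ]
lid [0.517 0.217 0.112]
shaker [0.684 0.191 0.206]
cup [0.611 0.023 0.085]
handle [ 0.629 -0.027  0.06 ]
funnel [ 0.669 -0.176  0.105]
capL [0.642 0.496 0.   ]
capR [0.649 0.357 0.   ]
```

View pics/crop.png

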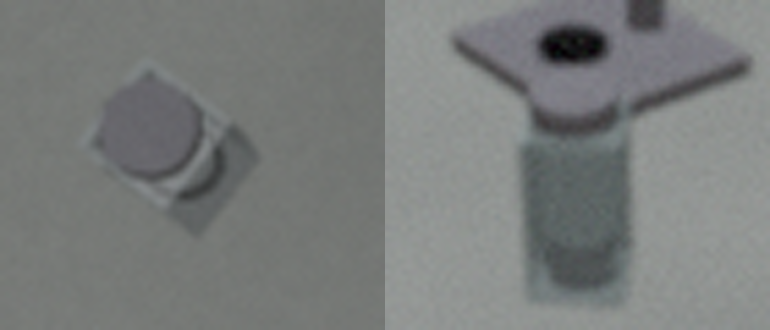

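The crop confirms the square glass jar with its round lid. In the crop, the lid centre is at (150,125) in the top part and the nested caps are at the bottom at (580,265) in the side part. The cork disc is the brown one. Next I'll measure the jar's yaw and centre.

```bash
cat >> h.py <<'E'
from scipy.spatial.transform import Rotation as Ro
def log():
    s=ctrl.get_state(); 
    with open('log.txt','a') as f: f.write(repr([list(map(float,s['joint_positions'])),list(map(float,s['position'])),list(map(float,s['tool_rot']))])+'\n')
    return s
def tool(yaw,pitch,ysign=1):  # z dir: yaw deg, pitch below horizontal deg; y horizontal
    a,b=np.radians([yaw,pitch]); z=np.array([np.cos(a)*np.cos(b),np.sin(a)*np.cos(b),-np.sin(b)]); y=ysign*np.array([-np.sin(a),np.cos(a),0])
    return Ro.from_matrix(np.c_[np.cross(y,z),y,z])
def rel(s,R): return (R*Ro.from_rotvec(s['tool_rot']).inv()).as_rotvec(degrees=True).round(2)
E
python3 - <<'E'
from h import *
t=load('top0');sd=load('side0')
f=lambda x,y:(170+x/5.5-.4,185+y/5.5-.4)
P=[onz(t,*f(*p),.096) for p in((82,148),(150,60),(233,122),(168,207))]
for p in P:print(p.round(4))
print('ctr',np.mean(P,0)); 
for i in range(4):
    d=P[(i+1)%4]-P[i];print(np.linalg.norm(d[:2]),np.degrees(np.arctan2(d[1],d[0]))%90)
B=[onz(t,*f(*p),0.) for p in((260,158),(200,238))];d=B[1]-B[0];print(B,np.linalg.norm(d),np.degrees(np.arctan2(d[1],d[0]))%90)
print('lid',onz(t,*f(149,125),.112))
g=lambda x,y:(210+(x-385)/5.5-.4,130+y/5.5-.4)
for p,z in(((525,300),0),((627,305),0),((522,147),.096),((630,140),.096)):print(onz(sd,*g(*p),z).round(4))
s=log()
for y in(1,-1):
  for pt in(60,45,0):print(y,pt,rel(s,tool(-35,pt,y)))
E
```

```text
[0.5099 0.2542 0.096 ]
[0.5519 0.2244 0.096 ]
[0.5229 0.1846 0.096 ]
[0.4827 0.2132 0.096 ]
ctr [0.51687101 0.21910928 0.096     ]
0.05148514967239378 54.63024071314354
0.049221045497528405 53.93065766737409
0.04935584292210262 54.620692797465296
0.04923287936270189 56.40915446796067
[array([0.52234831, 0.18560891, 0.        ]), array([0.48171341, 0.21402011, 0.        ])] 0.04958216503583286 55.03944112737457
lid [0.51820525 0.22055959 0.112     ]
[0.4856 0.2222 0.    ]
[0.5285 0.1897 0.    ]
[0.4848 0.2138 0.096 ]
[0.5339 0.1916 0.096 ]
1 60 [-12.37 -27.51 -20.69]
1 45 [-18.6  -41.24 -20.06]
1 0 [-37.27 -82.37 -16.56]
-1 60 [-38.16  17.45 153.88]
-1 45 [-56.68  25.85 147.8 ]
-1 0 [-107.12   48.7   115.63]
```

Emit:
carry_out(steps=[[-3,-7,-3.3,1,-1,1,1],[-6,-14,-6.7,2,-2,2,1],[-9,-21,-10,4,-4,4,1],[-12,-28,-13,6,-6,6,1],[-15,-35,-17,8,-8,8,1],[-18.6,-41.2,-20,10,-10,10,1],[-18.6,-41.2,-20,10,-10,10,1],[-18.6,-41.2,-20,10,-10,10,1]])

```text
time: 0.9
position: [0.2544, 0.5318, 0.3213]
tool_rot: [0.711, 2.27, -0.294]
ft_force: [0.4, 0.0, -0.4]
grip_width: 0.997
grip_force: 0.0
```

```bash
python3 - <<'E'
from h import *
s=log();print({k:np.round(s[k],3).tolist() for k in s if k not in('qd','joint_torque')})
print(rel(s,tool(-35,0)))
E
```

```text
{'time': 0.9, 'joint_positions': [-1.592, 0.389, 0.057, 1.379, 0.634, 1.809, -0.556], 'position': [0.254, 0.532, 0.321], 'tool_rot': [0.711, 2.27, -0.294], 'ft_force': [0.372, 0.002, -0.419], 'torque': [0.463, 0.769, -0.04], 'grip_force': 0.0, 'grip_width': 0.997}
[-25.81 -37.09  -0.18]
```

```bash
python3 - <<'E'
from h import *
import itertools
D=[eval(l) for l in open('log.txt')]
best=[]
for sg in itertools.product((1,-1),repeat=7):
  for flip in (0,1,2,3):
    e=0;Q0=None
    T=[]
    for q,p,r in D:
        R=Ro.from_euler('ZYZYZYZ'[:3],[sg[0]*q[0],sg[1]*q[1],sg[2]*q[2]])*Ro.from_euler('YZY',[sg[3]*q[3],sg[4]*q[4],sg[5]*q[5]])*Ro.from_euler('Z',sg[6]*q[6]+flip*np.pi/2)
        T.append((Ro.from_rotvec(r)*R.inv()))
    # base offset must be same and about z
    e=(T[0]*T[1].inv()).magnitude()+ np.linalg.norm(T[0].as_rotvec()[:2]);best.append((e,sg,flip,T[0].as_rotvec()))
best.sort(key=lambda b:b[0])
for b in best[:6]:print(b)
e,sg,flip,b=best[0]
A=[];y=[]
for q,p,r in D:
    R=Ro.from_rotvec(b);c=[np.array([0,0,1.])]
    for i,ax in enumerate('ZYZYZYZ'):
        R=R*Ro.from_euler(ax,sg[i]*q[i])
        if i in(1,3):c+= [R.apply([0,0,1])]
    c+=[R.apply([0,0,1])]
    A.append(np.array(c).T);y.append(p)
A=np.vstack(A);y=np.hstack(y);x=np.linalg.lstsq(A,y,rcond=None)[0];print(x,A@x-y)
E
```

```text
(np.float64(9.19110808298105e-16), (-1, 1, -1, 1, -1, 1, -1), 1, array([2.88977148e-16, 9.36073051e-17, 2.76294471e-17]))
(np.float64(1.0793556319261773e-15), (-1, -1, -1, -1, -1, -1, -1), 3, array([-1.47995983e-16,  4.54036007e-16, -3.14159265e+00]))
(np.float64(0.29847824454541394), (-1, 1, 1, 1, -1, 1, -1), 1, array([0.01117282, 0.04288156, 0.13294381]))
(np.float64(0.3209195861068012), (-1, -1, 1, -1, -1, -1, -1), 3, array([-0.06459788,  0.01683103, -3.00791909]))
(np.float64(0.32297553448955385), (-1, -1, -1, -1, 1, -1, -1), 0, array([ 0.03782034,  0.02830901, -1.56152348]))
(np.float64(0.3230920406287773), (-1, 1, -1, 1, 1, 1, -1), 2, array([ 0.02837882, -0.03791362,  1.57955158]))
[-0.3586186   1.13723619  0.29049648  0.44247558] [-0.0123716  -0.00369315 -0.00198496  0.00300079  0.00576963  0.00198496]
```

Emit:
carry_out(steps=[[-3,-4,0,2.5,-4,-1,1],[-6,-8,0,5,-8,-2,1],[-9,-12,0,7.5,-12,-3,1],[-12,-17,0,10,-16,-4,1],[-14.3,-20.6,0,13,-20,-5,1],[-14.3,-20.6,0,15.5,-23.8,-6,1],[-14.3,-20.6,0,15.5,-23.8,-6,1],[-14.3,-20.6,0,15.5,-23.8,-6,1]])

```text
time: 1.7
position: [0.4103, 0.292, 0.262]
tool_rot: [0.584, 1.853, -0.407]
ft_force: [0.2, 0.0, 1.0]
grip_width: 0.998
grip_force: 0.0
```

```bash
cat > fit.py <<'E'
from h import *
from scipy.optimize import least_squares
sg=(-1,1,-1,1,-1,1,-1)
off=[(0,),(),(2,0),(2,0),(2,),(2,0)] 
def cols(q):
    R=Ro.identity();c=[np.array([0,0,1.])]
    for i,ax in enumerate('ZYZYZYZ'):
        R=R*Ro.from_euler(ax,sg[i]*q[i])
        if i==1:c+=[R.apply([0,0,1])]
        if i==2:c+=[R.apply([1,0,0])]
        if i==3:c+=[R.apply([0,0,1]),R.apply([1,0,0])]
        if i==5:c+=[R.apply([0,0,1]),R.apply([1,0,0])]
    return np.array(c).T,R*Ro.from_euler('Z',np.pi/2)
def fit():
    D=[eval(l) for l in open('log.txt')]
    A=np.vstack([cols(d[0])[0] for d in D]);y=np.hstack([d[1] for d in D])
    x=np.linalg.lstsq(A,y,rcond=1e-3)[0];return x,np.abs(A@x-y).max()
if __name__=='__main__':
    s=log();print({k:np.round(s[k],3).tolist() for k in s if k not in('qd','joint_torque')})
    print(rel(s,tool(-35,0)));print(fit())
E
python3 fit.py
```

```text
{'time': 1.7, 'joint_positions': [-1.527, 0.22, 0.171, 2.023, 1.022, 1.624, -0.749], 'position': [0.41, 0.292, 0.262], 'tool_rot': [0.584, 1.853, -0.407], 'ft_force': [0.196, 0.028, 0.955], 'torque': [0.606, 0.924, 0.034], 'grip_force': 0.0, 'grip_width': 0.998}
[-11.58 -16.45  -0.05]
(array([-0.55393874,  1.06439259, -0.21169972,  0.42265079, -0.22292261,
        0.4340053 , -0.05029607]), np.float64(0.00836187967099708))
```

Emit:
carry_out(steps=[[-4,-5.5,0,0,0,-2,1],[-8,-11,0,0,0,-5,1],[-11.6,-16.4,0,0,0,-8,1],[-11.6,-16.4,0,0,0,-10,1],[-11.6,-16.4,0,0,0,-11,1],[-11.6,-16.4,0,0,0,-11,1]])

```text
time: 2.3
position: [0.4097, 0.2947, 0.1517]
tool_rot: [0.474, 1.518, -0.477]
ft_force: [0.5, 0.0, 0.1]
grip_width: 0.996
grip_force: 0.0
```

```bash
python3 fit.py; python3 -c "
from h import *
grab('side','side1')"
```

```text
{'time': 2.3, 'joint_positions': [-1.57, 0.686, 0.175, 2.022, 1.099, 1.676, -1.127], 'position': [0.41, 0.295, 0.152], 'tool_rot': [0.474, 1.518, -0.477], 'ft_force': [0.523, 0.017, 0.078], 'torque': [0.656, 1.045, 0.001], 'grip_force': 0.0, 'grip_width': 0.996}
[ 0.1  -0.02 -0.22]
(array([ 0.23874133,  0.47615701, -0.02184725,  0.50600991, -0.0251503 ,
        0.39825504, -0.02670156]), np.float64(0.023830625110669162))
```

View pics/side1.png

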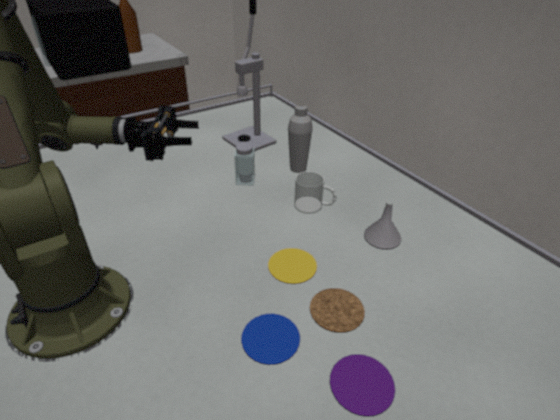

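The side view shows the tool horizontal at about (175,135), pointing at the jar at (245,165), with nothing touched. Lowering now.

Emit:
carry_out(steps=[[0,0,0,0,0,-2,1],[0,0,0,0,0,-4,1],[0,0,0,0,0,-6,1],[0,0,0,0,0,-7,1],[0,0,0,0,0,-8,1],[0,0,0,0,0,-8,1],[0,0,0,0,0,-8,1]])

```text
time: 3.05
position: [0.4102, 0.2936, 0.0734]
tool_rot: [0.476, 1.516, -0.477]
ft_force: [-0.3, 0.3, 0.8]
grip_width: 0.998
grip_force: 0.0
```

```bash
python3 fit.py; python3 - <<'E'
from h import *
for n in('side','top'): grab(n,n+'2')
a=load('side2')['pixels'][90:210,30:280];b=load('top2')['pixels'][170:290,60:260]
cv2.imwrite('pics/c2.png',np.vstack([cv2.resize(a,(600,288)),cv2.resize(b,(600,310))[:,:]])[:,:,::-1])
E
```

```text
{'time': 3.05, 'joint_positions': [-1.556, 0.858, 0.157, 1.974, 1.07, 1.62, -1.237], 'position': [0.41, 0.294, 0.073], 'tool_rot': [0.476, 1.516, -0.477], 'ft_force': [-0.342, 0.332, 0.787], 'torque': [0.668, 1.015, -0.021], 'grip_force': 0.0, 'grip_width': 0.998}
[ 0.06  0.1  -0.14]
(array([ 0.24577872,  0.46962012, -0.01934307,  0.50678743, -0.0245961 ,
        0.3977559 , -0.02578275]), np.float64(0.023985109565054008))
```

View pics/c2.png

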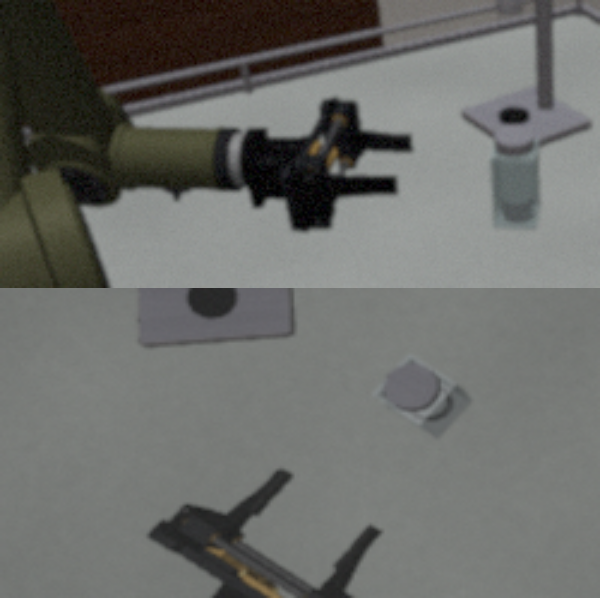

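```bash
python3 - <<'E'
from h import *
t=load('top2')
f=lambda x,y:(60+x/3-.3,170+(y-288)/2.583-.3)
a,b=onz(t,*f(290,474),.073),onz(t,*f(379,530),.073);print(a,b,(a+b)/2,np.linalg.norm(a-b))
print(onz(t,*f(412,386),.112), proj(t,[.41,.294,.073]))
E
```

```text
[0.43432974 0.32787623 0.073     ] [0.37958459 0.24906424 0.073     ] [0.40695716 0.28847023 0.073     ] 0.09596021533267377
[0.51741223 0.21966269 0.112     ] [169.04821697 251.29960576]
```

The crop shows the fingers either side of the line to the jar, with tips at (290,475) and (378,530) and the jar lid at (412,386). Advance and grip.

Emit:
carry_out(steps=[[0,0,0,3,-2.1,-0.4,1],[0,0,0,6,-4.2,-0.8,1],[0,0,0,8.5,-5.95,-0.8,1],[0,0,0,10.5,-7.35,-0.8,1],[0,0,0,12,-8.4,-0.8,1],[0,0,0,12,-8.4,-0.8,1],[0,0,0,12,-8.4,-0.8,1]], squeeze=35)

```text
time: 3.85
position: [0.5298, 0.2098, 0.0645]
tool_rot: [0.475, 1.517, -0.477]
ft_force: [0.1, 1.3, 0.3]
grip_width: 1.002
grip_force: 0.0
```

Emit:
carry_out(steps=[[0,0,0,0,0,0,0.65],[0,0,0,0,0,0,0.6],[0,0,0,0,0,0,0.5],[0,0,0,0,0,0,0.4],[0,0,0,0,0,0,0.4],[0,0,0,0,0,0,0.4]], squeeze=35)

```text
time: 4.45
position: [0.5306, 0.2108, 0.0654]
tool_rot: [0.474, 1.515, -0.475]
ft_force: [1.7, 3.7, 2.8]
grip_width: 0.598
grip_force: 34.9
```

```bash
python3 fit.py; python3 - <<'E'
from h import *
s=ctrl.get_state();print(rel(s,tool(-35,0)))
for n in('side','top'): grab(n,n+'3')
a=load('side3')['pixels'][110:210,170:310];b=load('top3')['pixels'][170:270,140:280]
cv2.imwrite('pics/c3.png',np.vstack([cv2.resize(a,(420,300)),cv2.resize(b,(420,300))])[:,:,::-1])
E
```

```text
{'time': 4.45, 'joint_positions': [-1.403, 0.875, 0.286, 2.056, 1.274, 1.426, -1.29], 'position': [0.531, 0.211, 0.065], 'tool_rot': [0.474, 1.515, -0.475], 'ft_force': [1.718, 3.671, 2.8], 'torque': [0.385, 0.482, 0.777], 'grip_force': 34.854, 'grip_width': 0.598}
[ 0.1   0.17 -0.29]
(array([ 0.25196937,  0.46503927, -0.01720497,  0.51080604, -0.02315912,
        0.39736345, -0.02172427]), np.float64(0.024091636754336843))
[ 0.1   0.17 -0.29]
```

View pics/c3.png

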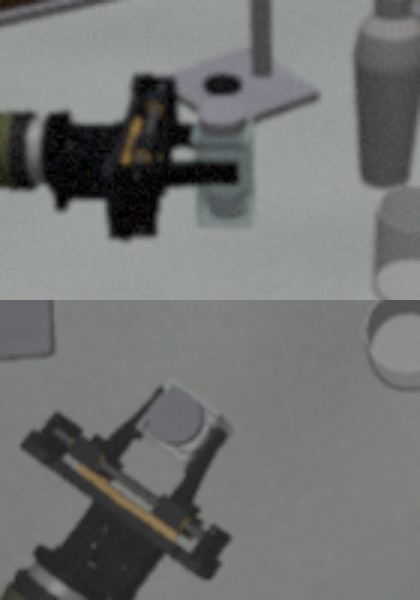

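The crop shows both pads squarely on the jar's flat sides, lid at (176,415) in the lower part and the jar unmoved; the 52 mm opening agrees. Lifting.

Emit:
carry_out(steps=[[0,0,0,0,0,1,0.4],[0,0,0,0,0,3,0.4],[0,0,0,0,0,6,0.4],[0,0,0,-1,0,9,0.4],[0,0,0,-2,0,12,0.4],[0,0,0,-3,-1,15,0.4],[0,0,0,-4,-2,18,0.4],[0,0,0,-4,-3,20,0.4],[0,0,0,-4,-4,21,0.4],[0,0,0,-4,-4,21,0.4]])

```text
time: 5.55
position: [0.4894, 0.1661, 0.2742]
tool_rot: [0.479, 1.518, -0.48]
ft_force: [-0.0, 0.3, -2.6]
grip_width: 0.596
grip_force: 34.8
```

```bash
python3 fit.py
```

```text
{'time': 5.55, 'joint_positions': [-1.507, 0.298, 0.358, 2.269, 1.343, 1.6, -0.97], 'position': [0.489, 0.166, 0.274], 'tool_rot': [0.479, 1.518, -0.48], 'ft_force': [-0.007, 0.286, -2.613], 'torque': [1.052, 1.528, -0.051], 'grip_force': 34.818, 'grip_width': 0.596}
[ 0.01 -0.09  0.09]
(array([ 0.2512048 ,  0.46637268, -0.0174169 ,  0.51107996, -0.02199478,
        0.39670226, -0.02138306]), np.float64(0.024103152281930273))
```

Emit:
carry_out(steps=[[-4,2.8,0,0,0,0,0.4],[-10,7,0,0,0,0,0.4],[-16,11.2,0,0,0,0,0.4],[-22.1,15.5,0,0,0,0,0.4],[-28.7,20.1,0,0,0,0,0.4],[-35.2,24.7,0,0,0,0,0.4],[-41.8,29.3,0,0,0,0,0.4],[-48.3,33.8,0,0,0,0,0.4],[-54.9,38.4,0,0,0,0,0.4],[-61.4,43,0,0,0,0,0.4],[-68,47.6,0,0,0,0,0.4],[-73.7,51.6,0,0,0,0,0.4]])

```text
time: 6.75
position: [0.4897, 0.1688, 0.2729]
tool_rot: [-0.867, 1.645, -1.645]
ft_force: [-1.0, -0.6, -2.0]
grip_width: 0.595
grip_force: 34.8
```

```bash
python3 - <<'E'
from h import *
s=log();print(s['joint_positions'],s['position'],s['grip_width'],rel(s,tool(-35,0,-1)))
E
```

```text
[-1.47613402  0.2974867   0.32198321  2.26452438  1.34595806  1.60634078
  0.60784303] [0.48966529 0.16876862 0.2728819 ] 0.5945707260083655 [-73.47  51.12   0.13]
```

Emit:
carry_out(steps=[[-6.6,4.6,0,0,0,0,0.4],[-13.1,9.2,0,0,0,0,0.4],[-19.7,13.8,0,0,0,0,0.4],[-26.2,18.3,0,0,0,0,0.4],[-32.8,22.9,0,0,0,0,0.4],[-39.3,27.5,0,0,0,0,0.4],[-45.9,32.1,0,0,0,0,0.4],[-52.4,36.7,0,0,0,0,0.4],[-59,41.3,0,0,0,0,0.4],[-65.5,45.8,0,0,0,0,0.4],[-70.5,49.3,0,0,0,0,0.4],[-73.5,51.2,0,0,0,0,0.4]])

```text
time: 7.95
position: [0.4897, 0.1688, 0.2729]
tool_rot: [1.874, -0.592, 1.871]
ft_force: [0.4, 0.2, -3.3]
grip_width: 0.598
grip_force: 34.8
```

Emit:
carry_out(steps=[[0,0,0,0,0,0,0.4],[0,0,0,0,0,0,0.4],[0,0,0,0,0,0,0.4],[0,0,0,0,0,0,0.4],[0,0,0,0,0,0,0.4],[0,0,0,0,0,0,0.4],[0,0,0,0,0,0,0.4],[0,0,0,0,0,0,0.4],[0,0,0,0,0,0,0.4],[0,0,0,0,0,0,0.4],[0,0,0,0,0,0,0.4],[0,0,0,0,0,0,0.4]])

```text
time: 9.15
position: [0.49, 0.1692, 0.2746]
tool_rot: [1.872, -0.598, 1.877]
ft_force: [-0.3, -0.2, -2.8]
grip_width: 0.598
grip_force: 34.8
```

```bash
python3 - <<'E'
from h import *
s=log();print(s['joint_positions'],s['position'],s['grip_width'],rel(s,tool(-35,0,-1)))
d=grab('side','side4')
u,v=proj(d,[.475,.18,.273]).round().astype(int);print(u,v)
cv2.imwrite('pics/c4.png',cv2.resize(d['pixels'][v-50:v+50,u-60:u+60],None,fx=5,fy=5,interpolation=2)[:,:,::-1])
E
```

```text
[-1.44637084  0.29720357  0.29091152  2.26081173  1.35196928  1.61859879
  2.16293016] [0.4900399  0.16924509 0.27458701] 0.5980240785024551 [-0.31  0.23  0.01]
234 99
```

View pics/c4.png

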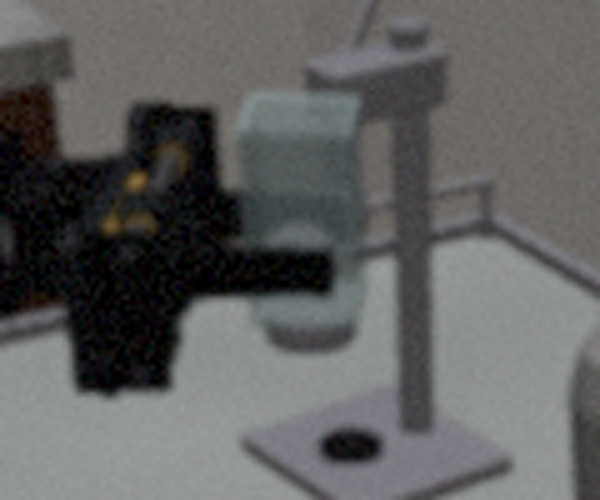

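The crop shows the jar inverted, lid down at (312,335), and the floor end clear of caps at (300,150). A grey blob shows at (303,235), just above the pad, so one cap may be tilted. I'll shake gently, hold, then look from both cameras.

Emit:
carry_out(steps=[[-5,3.5,0,0,0,1,0.4],[5,-3.5,0,0,0,-1,0.4],[-5,3.5,0,0,0,1,0.4],[5,-3.5,0,0,0,-1,0.4],[0,0,0,1,1,0,0.4],[0,0,0,-1,-1,0,0.4],[0,0,0,1,-1,0,0.4],[0,0,0,0,0,0,0.4],[0,0,0,0,0,0,0.4],[0,0,0,0,0,0,0.4]])

```text
time: 10.2
position: [0.4899, 0.1699, 0.2745]
tool_rot: [1.873, -0.597, 1.877]
ft_force: [0.7, 0.4, -3.5]
grip_width: 0.593
grip_force: 34.8
```

```bash
python3 - <<'E'
from h import *
s=log();print(s['joint_positions'],s['position'],s['grip_width'],rel(s,tool(-35,0,-1)))
c=[]
for n in('side','top'):
    ims=[];
    for i in range(6): d=grab(n,n+'5');ims.append(d['pixels'].astype(float))
    m=np.mean(ims,0)
    u,v=proj(d,[.474,.18,.273]).round().astype(int)
    k=m[v-30:v+30,u-40:u+40]
    k=np.clip((k-20)*1.7,0,255).astype(np.uint8)
    c.append(cv2.resize(k,(400,300),interpolation=2));print(u,v)
cv2.imwrite('pics/c5.png',np.hstack(c)[:,:,::-1])
E
```

```text
[-1.44728764  0.29741386  0.29079209  2.26056211  1.35190574  1.61848604
  2.16288306] [0.48990919 0.16986316 0.27452836] 0.5928213451082172 [-0.32  0.23 -0.05]
233 99
201 214
```

View pics/c5.png

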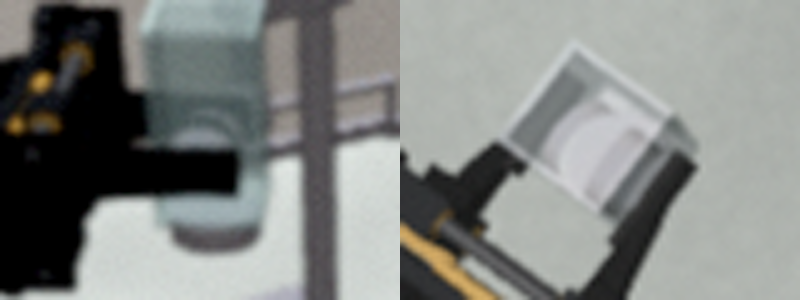

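The left part shows the lid at (215,237) and a cap face above the finger at (200,125). The top part on the right shows a tilted cap ellipse at (590,140), so the caps seem to be leaning. I'll shake harder to seat them.

Emit:
carry_out(steps=[[-6.5,4.5,0,0,0,0,0.4],[-13,9,0,0,0,0,0.4],[-19,13.3,0,0,0,0,0.4],[-13,9,0,0,0,0,0.4],[-6.5,4.5,0,0,0,0,0.4],[0,0,0,0,0,0,0.4],[6.5,-4.5,0,0,0,0,0.4],[13,-9,0,0,0,0,0.4],[19,-13.3,0,0,0,0,0.4],[13,-9,0,0,0,0,0.4],[6.5,-4.5,0,0,0,0,0.4],[0,0,0,0,0,0,0.4]], squeeze=45)

```text
time: 12.0
position: [0.49, 0.1693, 0.2746]
tool_rot: [1.872, -0.592, 1.873]
ft_force: [-0.8, -0.7, -4.0]
grip_width: 0.597
grip_force: 44.8
```

Emit:
carry_out(steps=[[4.5,6.5,0,0,0,0,0.4],[9,13,0,0,0,0,0.4],[4.5,6.5,0,0,0,0,0.4],[0,0,0,0,0,3,0.4],[0,0,0,0,0,-1,0.4],[0,0,0,0,0,3,0.4],[0,0,0,0,0,-1,0.4],[0,0,0,0,0,3,0.4],[0,0,0,0,0,-1,0.4],[0,0,0,0,0,0,0.4],[0,0,0,0,0,0,0.4],[0,0,0,0,0,0,0.4]])

```text
time: 13.2
position: [0.4901, 0.1692, 0.2762]
tool_rot: [1.873, -0.601, 1.878]
ft_force: [-0.2, 0.2, -2.8]
grip_width: 0.6
grip_force: 44.8
```

```bash
python3 - <<'E'
from h import *
s=log();print(s['joint_positions'],s['position'],s['grip_width'],rel(s,tool(-35,0,-1)))
c=[]
for n in('side','top'):
    ims=[]
    for i in range(8): d=grab(n,n+'6');ims.append(d['pixels'].astype(float))
    m=np.mean(ims,0)
    u,v=proj(d,[.474,.18,.273]).round().astype(int)
    k=m[v-25:v+25,u-17:u+17]
    k=np.clip((k-20)*1.5,0,255).astype(np.uint8)
    c.append(cv2.resize(k,(400,588),interpolation=2));print(u,v)
cv2.imwrite('pics/c6.png',np.hstack(c)[:,:,::-1])
# predicted jar points: jar axis height h above origin -> world z = .2745+.065-h ; g = grasp centre
g=np.array(s['position'])-.0155*np.array([.819,-.574,0])
for n in('side','top'):
    d=load(n+'6');u,v=proj(d,[.474,.18,.273]).round()
    for h in(3,65,72,83,92,96):
        p=proj(d,g+[0,0,.065-h/1e3]);print(n,h,((p-[u-17,v-25])*11.76+(0 if n=='side' else np.array([400,0]))).round())
E
```

```text
[-1.44494641  0.29332657  0.28967464  2.2602559   1.35305578  1.62034666
  2.16412456] [0.49014512 0.16921601 0.27618897] 0.60005067651472 [-0.44  0.31  0.03]
233 99
201 214
side 3 [208. -24.]
side 65 [224. 279.]
side 72 [226. 312.]
side 83 [229. 363.]
side 92 [231. 404.]
side 96 [232. 422.]
top 3 [547. 214.]
top 65 [608. 275.]
top 72 [615. 281.]
top 83 [625. 291.]
top 92 [633. 299.]
top 96 [636. 302.]
```

View pics/c6.png

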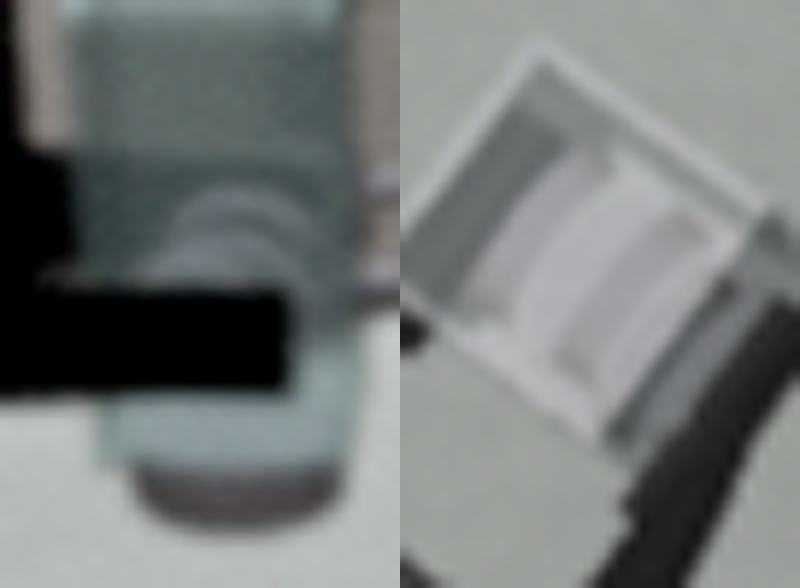

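The enlarged view still shows no flat stack on the lid. On the side there are two rim arcs, at (230,190) and (210,235). From the top there are two bands, at (530,230) and (640,290). I'll triangulate them in the jar frame.

```bash
python3 - <<'E'
from h import *
s=ctrl.get_state();S=load('side6');T=load('top6')
g=np.array(s['position'])-.0155*np.array([.819,-.574,0])
A=np.array([.819,-.574,0]);C=np.array([.574,.819,0])
f=lambda x,y:(233-17+x/11.76-.5,99-25+y/11.76-.5)
h=lambda x,y:(201-17+(x-400)/11.76-.5,214-25+y/11.76-.5)
def loc(p): p=p-g;return (np.array([A@p,C@p,.065-p[2]])*1e3).round(1)
def tri(a,b):
    o1,r1=ray(S,*f(*a));o2,r2=ray(T,*h(*b));M=np.c_[r1,-r2];t=np.linalg.lstsq(M,o2-o1,rcond=None)[0]
    p,q=o1+t[0]*r1,o2+t[1]*r2;return loc((p+q)/2),round(1e3*np.linalg.norm(p-q),1)
for b in((530,215),(545,235),(515,240)):print('arc1',b,tri((230,190),b))
for b in((640,290),(620,310),(590,240),(650,275)):print('arc2',b,tri((210,235),b))
for hh in(50,65,90):
  d=[]
  for b in((500,220),(550,250),(600,280),(650,330),(470,310),(600,150),(560,375),(715,225)):
    d.append((b,loc(onz(T,*h(*b),g[2]+.065-hh/1e3))[:2].tolist()))
  print(hh,d)
E
```

```text
arc1 (530, 215) (array([-0.4, 16.4, 49.5]), np.float64(1.4))
arc1 (545, 235) (array([-0.8, 11.7, 47.9]), np.float64(0.6))
arc1 (515, 240) (array([-3.1, 16.4, 49.9]), np.float64(3.9))
arc2 (640, 290) (array([-0.6, -8.6, 49.4]), np.float64(3.2))
arc2 (620, 310) (array([-3.3, -7.2, 50.2]), np.float64(1.7))
arc2 (590, 240) (array([-0.5,  5.3, 54.4]), np.float64(7.4))
arc2 (650, 275) (array([ 1. , -8.8, 49. ]), np.float64(6.5))
50 [((500, 220), [-3.6, 20.6]), ((550, 250), [-2.7, 9.7]), ((600, 280), [-1.8, -1.1]), ((650, 330), [-3.9, -14.2]), ((470, 310), [-20.1, 14.8]), ((600, 150), [17.4, 13.6]), ((560, 375), [-20.1, -5.9]), ((715, 225), [18.6, -12.0])]
65 [((500, 220), [-3.1, 24.6]), ((550, 250), [-2.2, 13.6]), ((600, 280), [-1.3, 2.6]), ((650, 330), [-3.4, -10.7]), ((470, 310), [-19.8, 18.7]), ((600, 150), [18.3, 17.5]), ((560, 375), [-19.8, -2.2]), ((715, 225), [19.4, -8.5])]
90 [((500, 220), [-2.3, 31.2]), ((550, 250), [-1.3, 20.0]), ((600, 280), [-0.4, 8.7]), ((650, 330), [-2.5, -4.8]), ((470, 310), [-19.4, 25.3]), ((600, 150), [19.6, 24.0]), ((560, 375), [-19.3, 3.8]), ((715, 225), [20.8, -2.6])]
```

Both rims reach about 43 mm above the lid's inner face, so the caps are at the lid end but standing on edge. I'll shake along the closing direction and vertically, storing pictures between shakes.

Emit:
carry_out(steps=[[0,0,0,1.2,1.7,0,0.4],[0,0,0,-1.2,-1.7,0,0.4],[0,0,0,1.2,1.7,0,0.4],[0,0,0,-1.2,-1.7,0,0.4],[0,0,0,1.2,1.7,2,0.4],[0,0,0,-1.2,-1.7,-2,0.4],[0,0,0,1.2,1.7,2,0.4],[0,0,0,-1.2,-1.7,-2,0.4],[0,0,0,0,0,0,0.4],[0,0,0,0,0,0,0.4],[0,0,0,0,0,0,0.4],[0,0,0,0,0,0,0.4]])

```text
time: 15.2
position: [0.4901, 0.1696, 0.2746]
tool_rot: [1.873, -0.599, 1.877]
ft_force: [0.1, -0.3, -2.7]
grip_width: 0.595
grip_force: 44.8
```

```bash
cat > snap.py <<'E'
from h import *
import sys
s=log();print(s['position'],s['grip_width'],rel(s,tool(-35,0,-1)))
c=[]
for n in('side','top'):
    m=np.mean([ctrl.get_image(n)['pixels'].astype(float) for i in range(5)],0);d=load(n+'6')
    u,v=proj(d,[.474,.18,.273]).round().astype(int)
    c.append(cv2.resize(np.clip((m[v-25:v+25,u-17:u+17]-20)*1.5,0,255).astype(np.uint8),(200,294),interpolation=2))
np.save('pics/snap'+sys.argv[1],np.hstack(c))
E
python3 snap.py 1
```

```text
[0.49007923 0.16962818 0.27460575] 0.5952555127727213 [-0.39  0.25  0.02]
```

Emit:
carry_out(steps=[[-6.5,4.5,0,0,0,0,0.4],[-13,9,0,0,0,0,0.4],[-19.5,13.6,0,0,0,0,0.4],[-26,18.2,0,0,0,0,0.4],[-19.5,13.6,0,1.2,1.7,2,0.4],[-13,9,0,-1.2,-1.7,-2,0.4],[-6.5,4.5,0,1.2,1.7,2,0.4],[0,0,0,-1.2,-1.7,-2,0.4],[0,0,0,1.2,1.7,2,0.4],[0,0,0,0,0,0,0.4],[0,0,0,0,0,0,0.4],[0,0,0,0,0,0,0.4]])

```text
time: 16.9
position: [0.4902, 0.1694, 0.2748]
tool_rot: [1.872, -0.596, 1.877]
ft_force: [-0.1, 0.8, -2.6]
grip_width: 0.594
grip_force: 44.8
```

```bash
python3 snap.py 2
```

```text
[0.49022258 0.16941823 0.27482895] 0.5936388194630448 [-0.25  0.23 -0.01]
```

Emit:
carry_out(steps=[[6.5,-4.5,0,0,0,0,0.4],[13,-9,0,0,0,0,0.4],[19.5,-13.6,0,0,0,0,0.4],[26,-18.2,0,0,0,0,0.4],[19.5,-13.6,0,-1.2,-1.7,2,0.4],[13,-9,0,1.2,1.7,-2,0.4],[6.5,-4.5,0,-1.2,-1.7,2,0.4],[0,0,0,1.2,1.7,-2,0.4],[0,0,0,-1.2,-1.7,2,0.4],[0,0,0,0,0,0,0.4],[0,0,0,0,0,0,0.4],[0,0,0,0,0,0,0.4]])

```text
time: 18.6
position: [0.49, 0.1694, 0.2747]
tool_rot: [1.871, -0.597, 1.877]
ft_force: [0.4, -0.1, -1.8]
grip_width: 0.597
grip_force: 44.8
```

```bash
python3 snap.py 3; python3 - <<'E'
from h import *
S=[np.load(f'pics/snap{i}.npy') for i in(1,2,3)]
z=np.zeros_like(S[0][:,:1])
for a,b in((0,1),(1,2)):print(np.abs(S[a].astype(int)-S[b])[60:250].mean((0,2)).reshape(-1,50).mean(1).round(1))
cv2.imwrite('pics/c7.png',np.vstack([np.hstack([S[0],S[1]]),np.hstack([S[2],np.zeros_like(S[2])])])[:,:,::-1])
E
```

```text
[0.48998166 0.16935675 0.2747132 ] 0.5965207269802855 [-0.25  0.24  0.03]
[2.8 4.8 7.3 2.6 2.3 5.9 9.2 6.1]
[ 1.8  5.4  9.1  2.3  2.3  7.6 10.8  6. ]
```

View pics/c7.png

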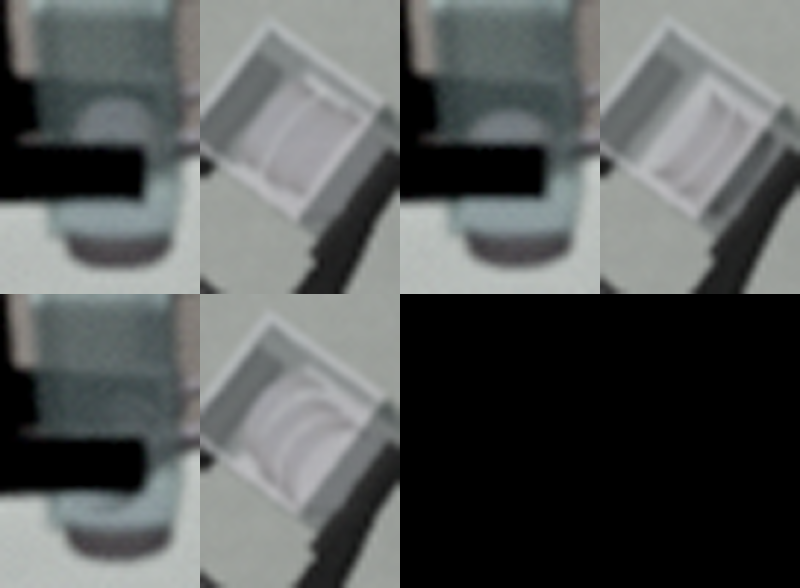

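Each block of this picture pairs a side view with a top view. In the first two the caps stand on edge. In the third the arcs above the finger are gone, a rim shows below it at (110,495), and the caps lie shingled and low at (300,430). I'll hold, settle them vertically, and hold again.

Emit:
carry_out(steps=[[0,0,0,0,0,0,0.4],[0,0,0,0,0,0,0.4],[0,0,0,0,0,0,0.4],[0,0,0,0,0,0,0.4],[0,0,0,0,0,0,0.4],[0,0,0,0,0,0,0.4],[0,0,0,0,0,2,0.4],[0,0,0,0,0,-1.5,0.4],[0,0,0,0,0,2,0.4],[0,0,0,0,0,-1.5,0.4],[0,0,0,0,0,2,0.4],[0,0,0,0,0,0,0.4]])

```text
time: 20.3
position: [0.4908, 0.1706, 0.2772]
tool_rot: [1.868, -0.599, 1.882]
ft_force: [1.1, 0.8, -1.9]
grip_width: 0.596
grip_force: 44.8
```

Emit:
carry_out(steps=[[0,0,0,0,0,0,0.4],[0,0,0,0,0,0,0.4],[0,0,0,0,0,0,0.4],[0,0,0,0,0,0,0.4],[0,0,0,0,0,0,0.4],[0,0,0,0,0,0,0.4],[0,0,0,0,0,0,0.4],[0,0,0,0,0,0,0.4],[0,0,0,0,0,0,0.4],[0,0,0,0,0,0,0.4],[0,0,0,0,0,0,0.4],[0,0,0,0,0,0,0.4]])

```text
time: 21.5
position: [0.49, 0.1693, 0.2746]
tool_rot: [1.872, -0.597, 1.877]
ft_force: [-0.3, 0.6, -2.0]
grip_width: 0.595
grip_force: 44.8
```

```bash
python3 snap.py 4; python3 - <<'E'
from h import *
for i in(1,2,3,4):
    S=np.load(f'pics/snap{i}.npy').mean(2)
    print(i,'side col',S[80:145:8,80:145].mean(1).round(),'below',S[200:236:5,70:160].mean(1).round())
    # top profile along C through jar centre (cap region), from left-up to right-down
    p=[S[int(y),int(x)] for x,y in zip(np.linspace(230,372,18),np.linspace(105,195,18))];print('  top',np.round(p).astype(int))
E
```

```text
[0.49003719 0.1692562  0.27456599] 0.59489547089187 [-0.31  0.23  0.01]
1 side col [ 93.  76.  80. 103. 113. 116. 119. 114.  64.] below [ 92. 130. 149. 152. 151. 148. 137. 115.]
  top [107 106 103 141 162 162 170 161 163 163 161 166 177 121 119 107  45  34]
2 side col [ 90.  75.  74.  74.  91. 112. 122. 117.  58.] below [114. 146. 153. 152. 151. 147. 131. 106.]
  top [106 106 103 131 155 178 178 166 160 167 162 163 163  91  90  94  42  35]
3 side col [87. 75. 73. 78. 80. 80. 81. 85. 42.] below [ 99. 129. 139. 142. 147. 144. 128. 105.]
  top [107 107 112 159 163 166 159 169 164 162 172 179 178 126 120 106  46  35]
4 side col [ 93.  77.  73.  80.  98. 112. 119. 114.  65.] below [ 89. 129. 148. 152. 151. 148. 137. 115.]
  top [106 107 102 131 153 176 159 160 161 160 162 161 168 114 120 107  44  35]
```

The profile suggests the caps shifted again but stay at the lid end, and the jar has been inverted for about 13 s. A shingled stack in a 46 mm bore cannot lie flatter, so I accept it and turn back upright.

Emit:
carry_out(steps=[[4,-2.8,0,0,0,0,0.4],[10,-7,0,0,0,0,0.4],[16,-11.2,0,0,0,0,0.4],[22.1,-15.5,0,0,0,0,0.4],[28.7,-20.1,0,0,0,0,0.4],[35.2,-24.7,0,0,0,0,0.4],[41.8,-29.3,0,0,0,0,0.4],[48.3,-33.8,0,0,0,0,0.4],[54.9,-38.4,0,0,0,0,0.4],[61.4,-43,0,0,0,0,0.4],[68,-47.6,0,0,0,0,0.4],[74.5,-52.2,0,0,0,0,0.4]])

```text
time: 23.2
position: [0.49, 0.1692, 0.2746]
tool_rot: [-0.827, 1.648, -1.624]
ft_force: [-0.5, 0.7, -3.3]
grip_width: 0.594
grip_force: 44.8
```

Emit:
carry_out(steps=[[6.6,-4.6,0,0,0,0,0.4],[13.1,-9.2,0,0,0,0,0.4],[19.7,-13.8,0,0,0,0,0.4],[26.2,-18.3,0,0,0,0,0.4],[32.8,-22.9,0,0,0,0,0.4],[39.3,-27.5,0,0,0,0,0.4],[45.9,-32.1,0,0,0,0,0.4],[52.4,-36.7,0,0,0,0,0.4],[59,-41.3,0,0,0,0,0.4],[65.5,-45.8,0,0,0,0,0.4],[70.5,-49.3,0,0,0,0,0.4],[72.7,-50.9,0,0,0,0,0.4]])

```text
time: 24.4
position: [0.49, 0.1693, 0.2746]
tool_rot: [0.482, 1.516, -0.474]
ft_force: [0.3, 0.8, -3.1]
grip_width: 0.593
grip_force: 44.8
```

```bash
python3 - <<'E'
from h import *
s=log();print(s['time'],s['joint_positions'].round(3) if hasattr(s['joint_positions'],'round') else s['joint_positions'],s['position'],s['grip_width'],rel(s,tool(-35,0,1)))
for y in(-60,-75,-90):print(y,rel(s,tool(y,0,1)),(np.array([.437,-.289])+.0155*np.array([np.cos(np.radians(y)),np.sin(np.radians(y))])-s['position'][:2]).round(4))
E
```

```text
24.4 [-1.321  0.29   0.157  2.257  1.371  1.652 -0.981] [0.49003691 0.16927737 0.2746146 ] 0.593039962092543 [-0.26  0.14  0.  ]
-60 [ -0.22   0.2  -25.  ] [-0.0453 -0.4717]
-75 [ -0.2    0.23 -40.  ] [-0.049  -0.4732]
-90 [ -0.17   0.26 -55.  ] [-0.053  -0.4738]
```

Emit:
carry_out(steps=[[0,0,-3,-0.5,-2,0,0.4],[0,0,-8,-1,-5.5,0,0.4],[0,0,-13,-2,-9.5,0,0.4],[0,0,-18,-2.5,-13.5,0,0.4],[0,0,-23,-3,-17.5,0,0.4],[0,0,-28,-3.5,-21.5,0,0.4],[0,0,-33,-4,-25.5,0,0.4],[0,0,-38,-4.5,-29.5,0,0.4],[0,0,-43,-4.8,-33.5,0,0.4],[0,0,-48,-5,-37.5,0,0.4],[0,0,-52,-5.2,-41.5,0,0.4],[-0.2,0.2,-55,-5.3,-44,0,0.4]])

```text
time: 25.6
position: [0.4346, -0.2741, 0.275]
tool_rot: [1.213, 1.207, -1.219]
ft_force: [-0.7, 0.3, -2.5]
grip_width: 0.597
grip_force: 44.8
```

```bash
cat > st.py <<'E'
from h import *
s=log();print(s['time'],np.round(s['joint_positions'],3),s['position'],s['grip_width'],rel(s,tool(-90,0,1)),np.round(s['ft_force'],1))
print((np.array([.437,-.289-.0155,.0704])-s['position'])*100)
E
python3 st.py
```

```text
25.6 [-0.802  0.375  0.579  2.216  1.241  1.563 -0.931] [ 0.4345759  -0.27412359  0.27496432] 0.5969012602479131 [ 0.07 -0.22  0.53] [-0.7  0.3 -2.5]
[  0.24240983  -3.03764144 -20.45643244]
```

Emit:
carry_out(steps=[[0,0,0.3,0.2,-1.5,-2,0.4],[0,0,0.5,0.2,-3,-5,0.4],[0,0,0.5,0.2,-3,-8,0.4],[0,0,0.5,0.2,-3,-11,0.4],[0,0,0.5,0.2,-3,-14,0.4],[0,0,0.5,0.2,-3,-16.5,0.4],[0,0,0.5,0.2,-3,-18,0.4],[0,0,0.5,0.2,-3,-19,0.4],[0,0,0.5,0.2,-3,-19,0.4],[0,0,0.5,0.2,-3,-19,0.4]])

```text
time: 26.6
position: [0.439, -0.3009, 0.0853]
tool_rot: [1.201, 1.213, -1.206]
ft_force: [-1.1, -0.8, -3.2]
grip_width: 0.597
grip_force: 44.8
```

```bash
python3 st.py; python3 - <<'E'
from h import *
# numeric check: lid position in top and side view vs prediction
s=ctrl.get_state();c=np.array(s['position'])-[0,-.0155,0]
for n in('top','side'):
    d=grab(n,n+'8');top=c+[0,0,.112-.0654];bot=c-[0,0,.0654]
    print(n,proj(d,top).round(1),proj(d,bot).round(1))
    if n=='top':
        u,v=proj(d,top);g=cv2.cvtColor(d['pixels'],6)[int(v)-22:int(v)+22,int(u)-22:int(u)+22]
        cs=cv2.HoughCircles(cv2.resize(g,None,fx=4,fy=4,interpolation=2),cv2.HOUGH_GRADIENT,1,200,param1=60,param2=12,minRadius=28,maxRadius=48)
        if cs is not None:
            x,y,r=cs[0,0];x,y=int(u)-22+x/4-.4,int(v)-22+y/4-.4;print(x,y,r/4,onz(d,x,y,top[2]),top)
E
```

```text
26.6 [-0.664  0.856  0.462  2.161  1.162  1.317 -1.275] [ 0.43899491 -0.30094783  0.08530711] 0.5967875417289837 [ 0.1  -0.15 -0.45] [-1.1 -0.8 -3.2]
[-0.19949076 -0.35521731 -1.49071055]
top [400.1 239.8] [390.7 244.6]
399.725 240.975 9.625 [ 0.43608484 -0.2844093   0.13190711] [ 0.43899491 -0.28544783  0.13190711]
side [342.7 262.1] [336.6 303. ]
```

The lid shows within 3 mm of prediction. Lowering gently onto the cork.

Emit:
carry_out(steps=[[0,0,0,-0.1,-0.3,-0.4,0.4],[0,0,0,-0.1,-0.3,-0.8,0.4],[0,0,0,-0.1,-0.3,-1.1,0.4],[0,0,0,-0.1,-0.3,-1.3,0.4],[0,0,0,-0.1,-0.3,-1.3,0.4],[0,0,0,-0.1,-0.3,-1.4,0.4],[0,0,0,-0.1,-0.3,-1.4,0.4],[0,0,0,-0.1,-0.3,-1.4,0.4]])

```text
time: 27.5
position: [0.4381, -0.3037, 0.0706]
tool_rot: [1.201, 1.215, -1.205]
ft_force: [-0.4, 0.1, -2.3]
grip_width: 0.596
grip_force: 44.8
```

```bash
python3 st.py
```

```text
27.5 [-0.655  0.891  0.453  2.152  1.159  1.303 -1.299] [ 0.43806687 -0.30371153  0.0706225 ] 0.5960127993957687 [ 0.06 -0.16 -0.5 ] [-0.4  0.1 -2.3]
[-0.10668682 -0.07884746 -0.0222495 ]
```

Emit:
carry_out(steps=[[0,0,0,0,0,-0.1,0.4],[0,0,0,0,0,-0.15,0.4],[0,0,0,0,0,-0.15,0.4]])

```text
time: 27.8
position: [0.4381, -0.3037, 0.0703]
tool_rot: [1.199, 1.212, -1.207]
ft_force: [-0.7, 3.2, 4.8]
grip_width: 0.591
grip_force: 44.7
```

Contact felt. Open, hold, then back straight out along the tool axis (+y).

Emit:
carry_out(steps=[[0,0,0,0,0,0,0.62],[0,0,0,0,0,0,0.66],[0,0,0,0,0,0,0.75],[0,0,0,0,0,0,1],[0,0,0,0,0,0,1],[0,0,0,0,0,0,1],[0,0,0,0,0,0,1]])

```text
time: 28.5
position: [0.438, -0.3038, 0.0691]
tool_rot: [1.201, 1.215, -1.205]
ft_force: [0.3, -0.8, -0.6]
grip_width: 0.976
grip_force: 0.0
```

```bash
python3 st.py
```

```text
28.5 [-0.654  0.895  0.452  2.15   1.158  1.302 -1.301] [ 0.43797928 -0.3037759   0.06905778] 0.976017718455716 [ 0.05 -0.16 -0.49] [ 0.3 -0.8 -0.6]
[-0.09792786 -0.07241046  0.13422186]
```

Emit:
carry_out(steps=[[0,0,0,0,1,0,1],[0,0,0,0,3,0,1],[0,0,0,0,5.5,0,1],[0,0,0,0,8,0,1],[0,0,0,0,10.5,0.5,1],[0,0,0,0,13,2,1],[0,0,0,0,14,4,1],[0,0,0,0,14,5,1],[0,0,0,0,14,5,1],[0,0,0,0,14,5,1]])

```text
time: 29.5
position: [0.4375, -0.1644, 0.1188]
tool_rot: [1.202, 1.214, -1.206]
ft_force: [0.3, -0.9, -0.3]
grip_width: 1.003
grip_force: 0.0
```

```bash
python3 st.py; python3 - <<'E'
from h import *
d=grab('top','top9');g=cv2.cvtColor(d['pixels'],7)
u,v=proj(d,[.437,-.289,.117])
k=g[int(v)-22:int(v)+22,int(u)-22:int(u)+22]
cs=cv2.HoughCircles(cv2.resize(k,None,fx=4,fy=4,interpolation=2),cv2.HOUGH_GRADIENT,1,200,param1=60,param2=12,minRadius=28,maxRadius=48)
x,y,r=cs[0,0];x,y=int(u)-22+x/4-.4,int(v)-22+y/4-.4;print('lid',x,y,r/4,onz(d,x,y,.117))
a=load('top0')['pixels'].astype(int);b=d['pixels'].astype(int)
for n,(x0,x1,y0,y1) in dict(shaker=(190,230,120,168),cup=(255,303,160,205),funnel=(328,370,142,182)).items():
    print(n,np.abs(a-b)[y0:y1,x0:x1].mean().round(2),np.abs(a-b)[y0:y1,x0:x1].max())
s=grab('side','side9')
a=load('side0')['pixels'].astype(int);b=s['pixels'].astype(int)
m=(np.abs(a-b).sum(2)>60).astype(np.uint8);m[:230]=0;m[:,:310]=0;m[:,372:]=0
ys,xs=np.where(m);print('jar diff box side',xs.min(),xs.max(),ys.min(),ys.max())
C=np.array([.437,-.289,.005])
for h in(0,.096,.112):
    print(h,[proj(s,C+[i*.026,j*.026,h]).round().tolist() for i in(-1,1) for j in(-1,1)])
E
```

```text
29.5 [-0.819  0.758  0.35   2.094  0.975  1.547 -1.172] [ 0.43752397 -0.16438503  0.11882866] 1.0026355835508285 [ 0.04 -0.17 -0.44] [ 0.3 -0.9 -0.3]
[ -0.05239719 -14.01149664  -4.84286596]
lid 399.725 240.725 10.125 [ 0.4384367  -0.28782315  0.117     ]
shaker 12.37 19
cup 14.08 21
funnel 12.42 19
jar diff box side 320 368 268 411
0 [[335.0, 325.0], [318.0, 306.0], [355.0, 313.0], [338.0, 296.0]]
0.096 [[340.0, 291.0], [322.0, 273.0], [361.0, 279.0], [343.0, 262.0]]
0.112 [[341.0, 284.0], [322.0, 266.0], [363.0, 273.0], [344.0, 256.0]]
```

The jar stands upright within 2 mm of the coaster's centre, and the bystanders' pixels show only a uniform lighting shift. Handing in.

```bash
python3 -c "
from bench import ctrl
print(ctrl.close_job())"
```

```text
the job is handed in; nothing more can be done
None
```

The jar was held upside down for about 13 s, then set upright on the cork coaster and released, and the job is handed in; the three caps did fall to the lid end but lay tilted or on edge rather than flat, so whether that counts as "onto the lid" is uncertain.

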